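Seat the bar and nip up one clamp in a crowded row

TASK

On the clamping jig, push the loose wooden bar under the red clamp gently all the way back against its stop, then turn the red knob clockwise until you feel its foot touch the bar and go on about a sixth of a turn more, so that it presses with about 30 N: firm, but at no time over 45 N, which would dent the wood. Let go with the bar still home. Do not touch the neighbouring grey clamps, their black knobs or their bars, and leave the glue bottle, the hammer and the offcut where they are.

Things in the scene. Friction and masses are not known exactly. Their poses are not given: they have to be found in the camera images.
- bed: plywood jig board, 260 x 290 x 18 mm, fixed to the bench, carrying four small screw clamps side by side, 64 mm apart centre to centre along its y. Origin on its underside, on the line through the four knob axes (the board reaches 195 mm from it in -x, 65 mm in +x). Its x points away from the robot, square to the row
- clamp_red: the loose clamp: red steel bridge, 56 mm wide in y and 34 mm in x, top 62 mm above the bed. It stands at any of the four places. Origin on the knob's vertical axis at the top face of the bed; x points away from the robot to the stop, z up. Two 7 mm high rails, 34 mm apart, guide the bar along x under the bridge; an aluminium stop stands behind, its face at x = +30 mm
- red_stop (a point): middle of the stop's front face, 11 mm above the bed, x axis as clamp_red
- red_grip (a point): red bar knob on top of the red clamp: on the turning axis, 98 mm above the bed, 8 mm below the knob's top. The grip bar is 38 mm long (this point's x axis), 14 mm thick (y) and 32 mm high, its top 106 mm above the bed; below it is a 34 mm disc. White mark on top at the -x end. The knob stays at its height as it turns
- red_knob (a joint): red knob angle, 0 to 6.28, grows clockwise from above (tightening); starts at 0 to 0.4. Steady friction 0.20 N m, stays where left (at rest friction may hold either way: compare readings taken alike). 1 rad lowers the rubber foot 4 mm. Touch comes after 0.2 to 2.4 rad, unpredictable from poses; past it each rad adds 30 N on the bar and 0.12 N m pushing the knob back counter-clockwise (+z on the hand)
- bar_center (a point): the loose light-wood bar, 130 x 28 x 22 mm, about 60 g, lying between the rails under the red bridge with its x axis along the clamp's x; this point is its centre, 11 mm above the bed
- bar_front (a point): middle of the bar's far end face (+x end), which has to meet the stop; starts 18 to 40 mm short of it
- bar_end (a point): middle of the bar's near end face (towards the robot, -x end), 11 mm above the bed; 100 mm from the knob axis when the bar is home
- bar: the same loose bar; origin at the centre of its underside, x along its length, z up
- clamp_a: a neighbouring grey clamp of the same build (56 mm wide, 38 x 14 mm black bar knob with its top 106 mm above the origin) already tightened on its own wooden bar, which is fixed and reaches 100 mm from the knob axis towards -x. Origin on the knob's axis at the top face of the bed; axes as clamp_red. Not to be touched
- clamp_b: a neighbouring grey clamp of the same build (56 mm wide, 38 x 14 mm black bar knob with its top 106 mm above the origin) already tightened on its own wooden bar, which is fixed and reaches 100 mm from the knob axis towards -x. Origin on the knob's axis at the top face of the bed; axes as clamp_red. Not to be touched
- clamp_c: a neighbouring grey clamp of the same build (56 mm wide, 38 x 14 mm black bar knob with its top 106 mm above the origin) already tightened on its own wooden bar, which is fixed and reaches 100 mm from the knob axis towards -x. Origin on the knob's axis at the top face of the bed; axes as clamp_red. Not to be touched
- knob_a (a joint): angle of the black knob of clamp_a, clockwise from above; its grip bar lies along the clamp's x at 0
- knob_b (a joint): angle of the black knob of clamp_b, clockwise from above; its grip bar lies along the clamp's x at 0
- knob_c (a joint): angle of the black knob of clamp_c, clockwise from above; its grip bar lies along the clamp's x at 0
- glue: white glue bottle with orange cap, 60 mm across, 140 mm tall, standing on the bench; origin under its base
- mallet: hammer with dark wooden handle, 260 mm long, lying on the bench; origin on its underside, about the middle, x along the handle
- offcut: dark wood offcut, 90 x 60 x 32 mm, lying on the bench; origin under its centre
There are look-alikes about, which are no part of the job. What is meant by the bar is not yellow, and is the smaller of those in its own colour.

How it is judged:
By the outcome, as a careful person would: the job done as asked, in the order asked, and still so for the second after the job is handed in, with the robot touching nothing.
It also fails if it takes over 72 s, if anything falls off the work surface, if the arm or the gripper's body presses on something with over 40 N, if the wrist force passes 120 N, or if a joint passes its speed limit or range.

ROBOT

A 6-joint arm with a two-finger parallel gripper is mounted at the origin on the work surface. World frame = base frame: x ahead of the robot, y to its left, z up, the work surface at z = 0. Lengths are in mm, angles in rad, forces in N, time in s.
With the tool pointing down it reaches from about 350 to 875 mm from the base axis. Payload 4.2 kg.
Tool frame: the origin (TCP) lies between the finger pads; the fingertips stand 11 mm ahead of it and the grasp point (between the pads) lies 8 mm behind it; z points along the fingers, y is the direction in which the jaws open and shut (so a half turn about z gives the same grasp; the last joint's range is limited). The gripper opens to 85 mm and grips with 20 to 120 N. Pads are 22 mm wide; open, the fingers measure 114 mm over their backs; the gripper's body (76 mm by 85 mm) begins 54 mm behind the grasp point. The pads swing forward as they close: fully open they stand 13 mm farther back than shut.
Start: joints at [-0.907, 0.385, 0.008, 0, -1.194, -0.259], TCP at [246.16, -574.46, 242.312] pointing down, gripper open.
Joint ranges: [-3.14, 3.14], [-1.21, 2.06], [-1.07, 1.41], [-3.16, 2.05], [-2.99, -0.16], [-3.1, 3.1]. Speed limits (rad/s): [2.79, 2.79, 3.14, 3.14, 3.14, 3.14].

INTERFACE

Orientations are given as a unit quaternion [x, y, z, w].
In Python, from bench import * gives the robot as it stands.
- The arm moves only by the tool servo_tool, never from a script. Its argument "rows" is a list of rows, each a list of 7 numbers: the opening, from 0 (shut) to 1 (fully open), then the shift along the tool's x, y, z in cm, then the turn, a rotation vector about the tool's x, y, z in degrees. A call has 1 to 12 rows; each row shifts and turns the commanded pose from where the row before left it, along the tool's axes as they then stand; what a row does not reach is not made up. A row lasts 1/10 s, in which the tool goes at most 50 mm and 8.59 degrees, less where a joint would pass 70% of its speed; a pose out of reach is approached as far as the arm can. A call is refused whole if a number of a shift passes 5 or a number of a turn 8.59, either way. A call with a gripper value outside its range is refused whole. The fingers move at their own pace and stop on an object; the grip force is fixed at half the most. Time passes only in rows, so rows that do not move let the fingers close. It gives the time, the measured TCP pose, the force and the opening at its end, in the units of the state.
- read_state(): the state, without advancing time (a new reading comes with each control period).
- get_image(name): name is "scene" or "top"; returns a dict with "image" (480x640x3 uint8, red, green, blue), "mtx" (3x3 intrinsics, pixels), "extrinsics" (4x4, takes a point from camera to world coordinates). Camera axes: x right, y up, looking along -z (the intrinsics and any distortion apply to the point x, -y, -z); pixel columns grow to the right and rows downward; lengths in mm; the calibration is good to about 2 mm. A picture is of the moment at which its call begins. There is no depth.
- job_done(): hands the job in, once; it reports no verdict.
The state is a dict: "clock": time; "joints": joint angles; "joint_vel": joint speeds; "joint_efforts": joint torques, N m; "position": TCP position; "ee_rot": TCP orientation; "contact_force": force on the tool from outside, world axes, zero at the start; "wrist_torque": the same for the moment, N m; "gripper_width": finger opening in mm.
Only numpy, scipy, OpenCV 4.12 (cv2) and the standard library are available. Lean on these libraries where they do the work, as an engineer would, in place of code of your own. Each camera call takes 0.05 s, during which the arm holds its last target. There are 200 camera calls.

## Working session

There is one attempt and no reset: what is moved stays moved. The work goes in short steps, Python scripts to look and compute and a tool call to move; the robot and the scene stay as the last step left them, time stands still between calls to the robot, and variables do not carry over. Pictures are saved under pics/ and viewed, about 8 in all and at most 12, crops included, and the job is handed in when it is done.

Besides the shell and the picture viewer there is one more tool, called after "Request:" in YAML: its name, and indented under it one key for each argument. servo_tool: Moves the arm, as the interface text tells. Its arguments: {"type":"object","properties":{"rows":{"type":"array","items":{"type":"array","items":{"type":"number"}}}},"required":["rows"]}

```bash
mkdir -p pics; ls; python3 - <<'E'
from bench import *
import cv2
for n in("scene","top"):
    d=get_image(n); cv2.imwrite(f"pics/{n}0.png",d["image"][:,:,::-1]); print(n,d["mtx"].tolist(),d["extrinsics"].round(4).tolist(),[k for k in d])
print(read_state())
E
```

```text
pics
scene [[439.45773920010066, 0.0, 318.6838758909344], [0.0, 439.45773920010066, 235.42544883135693], [0.0, 0.0, 1.0]] [[-0.3826, -0.6573, 0.6493, 1102.0053], [0.9239, -0.269, 0.272, 250.5953], [-0.0041, 0.704, 0.7102, 751.2761], [0.0, 0.0, 0.0, 1.0]] ['image', 'mtx', 'extrinsics']
top [[435.5082546592607, 0.0, 315.44102004826806], [0.0, 435.5082546592607, 241.76860246168647], [0.0, 0.0, 1.0]] [[-0.0251, 0.9943, -0.1036, 383.983], [-0.999, -0.0287, -0.0338, -22.347], [-0.0366, 0.1027, 0.994, 1026.2335], [0.0, 0.0, 0.0, 1.0]] ['image', 'mtx', 'extrinsics']
{'clock': 0.1, 'joints': array([-9.07404961e-01,  3.85456121e-01,  6.74625533e-03, -4.19598641e-04,
       -1.19398338e+00, -2.58617670e-01]), 'joint_vel': array([ 0.0013549 , -0.00194167,  0.00336273, -0.00185274,  0.00093245,
       -0.00099054]), 'joint_efforts': array([-2.26022712e-03, -3.93318164e+01,  1.88928312e+01,  4.19803396e+00,
       -2.61668894e-03,  1.01701031e-05]), 'position': array([ 245.95633036, -574.02322704,  241.34108519]), 'ee_rot': array([-2.00932135e-01,  9.79604685e-01,  9.36192029e-04, -2.47269658e-04]), 'contact_force': array([ 0.88791994,  0.74305232, -1.04280881]), 'wrist_torque': array([-0.02765494,  0.03643662, -0.02515283]), 'gripper_width': 85.33080398623913}
```

View pics/top0.png

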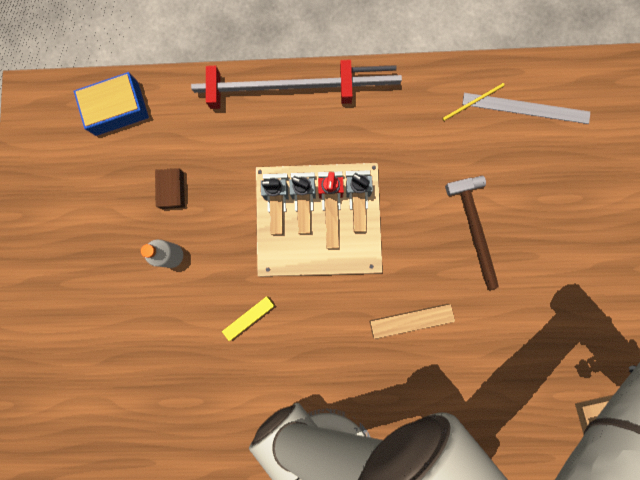

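View pics/scene0.png

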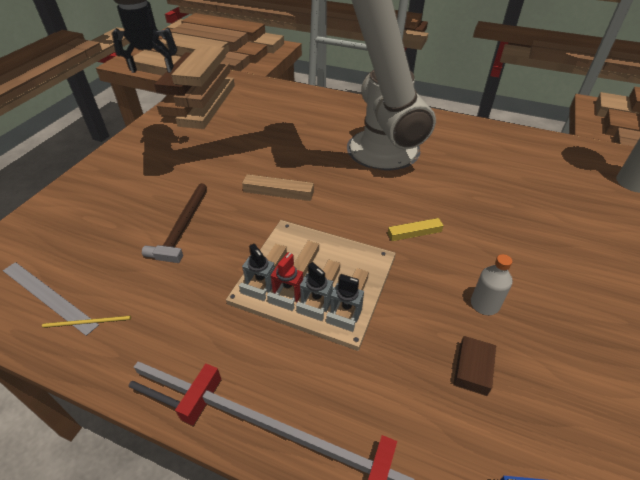

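The top view shows the jig at cols 255–383, rows 162–277. The red knob is at about (331,183) and its bar's near end at about (333,248). I'll take a closer crop for accurate pixels.

```bash
cat > h.py <<'E'
from bench import *
import cv2, numpy as np
def ray(d,u,v,z):
    K,E=d["mtx"],d["extrinsics"]
    c=np.linalg.inv(K)@[u,v,1]; c=np.array([c[0],-c[1],-c[2]])
    r=E[:3,:3]@c; o=E[:3,3]; return (o+r*(z-o[2])/r[2])
def proj(d,P):
    E=d["extrinsics"]; c=E[:3,:3].T@(np.asarray(P,float)-E[:3,3]); p=d["mtx"]@[c[0],-c[1],-c[2]]; return p[:2]/p[2]
def crop(n,u0,v0,w,h,s,f):
    d=get_image(n); c=d["image"][v0:v0+h,u0:u0+w,::-1]
    cv2.imwrite(f"pics/{f}.png",cv2.resize(c,None,fx=s,fy=s,interpolation=cv2.INTER_CUBIC)); return d
E
python3 - <<'E'
from h import *
crop("top",250,155,140,125,5,"top_c"); crop("scene",225,215,175,130,4,"sc_c")
E
```

```text
(no output)
```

View pics/top_c.png

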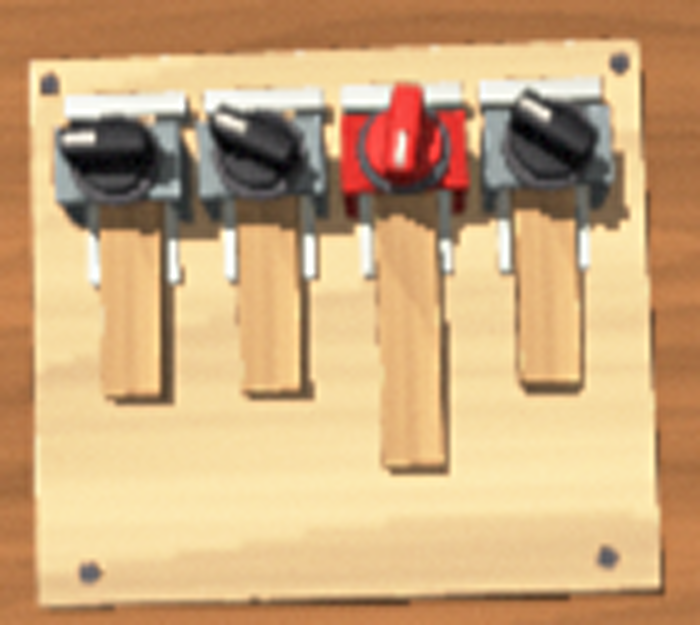

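View pics/sc_c.png

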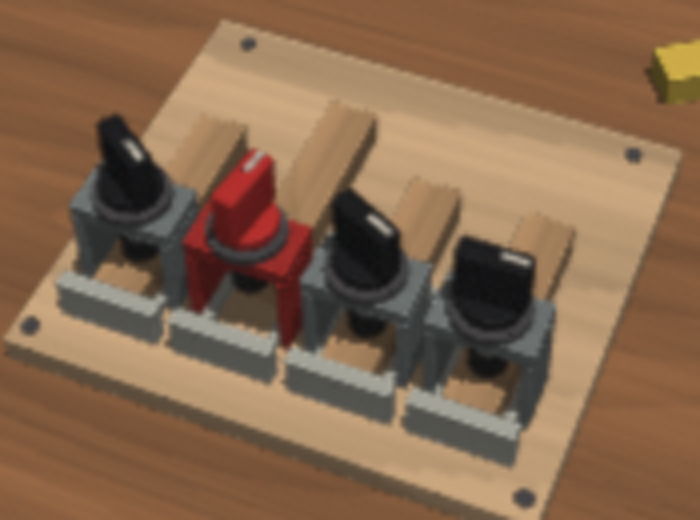

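The crops show the red clamp third from the left in the top view, at bed y = -32. Its bar sticks out about 30 mm further than its neighbours. The red grip's mark is near the robot side, and the knob is close to x-aligned. Next I'll fit the bed pose from the corners.

```bash
python3 - <<'E'
from h import *
from scipy.optimize import least_squares
t=get_image("top"); s=get_image("scene")
tp=np.array([[30,62],[637,40],[660,592],[40,605]])/5+[250,155]-.4
sp=np.array([[222,20],[680,152],[5,340]])/4+[225,215]-.4
for d,px in((t,tp),(s,sp)):
    for p in px: print(ray(d,*p,18).round(1))
B=np.array([[65,145,18],[65,-145,18],[-195,-145,18],[-195,145,18]])
def W(p,q):
    c,s_=np.cos(p[2]),np.sin(p[2]); q=np.atleast_2d(q)
    return np.c_[p[0]+c*q[:,0]-s_*q[:,1],p[1]+s_*q[:,0]+c*q[:,1],q[:,2]]
def res(p,both):
    w=W(p,B); r=[proj(t,a)-b for a,b in zip(w,tp)]
    if both: r+=[proj(s,w[i])-b for i,b in zip((2,3,1),sp)]
    return np.ravel(r)
for both in(0,1):
    f=least_squares(res,[600,0,0],x_scale=[100,100,.1],args=(both,)); print(f.x,f.fun.round(1))
p=f.x
P={'knobtop':[0,-32,124],'axis98':[0,-32,116],'barend_home':[-100,-32,29],'bar80':[-100,-32,40],'stop':[30,-32,29]}
for k,v in P.items(): w=W(p,v)[0]; print(k,w.round(1),(proj(t,w)-[250,155])*5,(proj(s,w)-[225,215])*4)
# bar near end top edge, mid (412,465) in top crop; scene (355,106) 
for d,u in((t,np.array([413,465])/5+[250,155]-.4),(s,np.array([357,108])/4+[225,215]-.4)):
    w=ray(d,*u,40)-[*p[:2],0];c,s_=np.cos(p[2]),np.sin(p[2]);print('end in bed',c*w[0]+s_*w[1],-s_*w[0]+c*w[1])
for d,a,b in((t,np.array([406,92])/5+[250,155]-.4,np.array([401,165])/5+[250,155]-.4),):
    print('grip ends',ray(d,*a,124),ray(d,*b,124))
w=ray(s,*(np.array([258,160])/4+[225,215]-.4),124);print('scene mark',w)
E
```

```text
[672.3 150.1  18. ]
[ 672.8 -138.1   18. ]
[ 412.6 -138.4   18. ]
[414.  148.3  18. ]
[ 417.  -138.1   18. ]
[417.1 149.4  18. ]
[ 675.3 -135.7   18. ]
[6.07956898e+02 5.52091586e+00 7.32121874e-04] [-0.2 -0.2  0.5 -0.1  0.5 -0.2 -0.9  0.5]
[6.08876079e+02 6.17818787e+00 3.29761405e-03] [-0.5 -0.4  0.2 -0.7  0.4 -0.8 -1.   0.3 -0.  -0.8  0.9 -1.  -1.  -0.8]
knobtop [609.  -25.8 124. ] [400.23039778 123.42822713] [240.469451  171.9686247]
axis98 [609.  -25.8 116. ] [400.29165462 128.01606654] [241.43837654 183.05804925]
barend_home [509.  -26.2  29. ] [407.8051137  386.17522351] [327.98637507 161.60104099]
bar80 [509.  -26.2  40. ] [407.80980624 383.17359494] [327.52643939 148.14852407]
stop [639.  -25.7  29. ] [398.850498   110.23803212] [225.96351518 338.42382846]
end in bed -136.57898982782086 -32.27196239219831
end in bed -135.123585554096 -30.12533396178334
grip ends [623.35469443 -27.82661338 124.        ] [591.97855643 -24.81778532 124.        ]
scene mark [598.15565431 -22.50319669 124.        ]
```

Request:
servo_tool:
  rows:
    - [0,0,0,0,0,0,-8.5]
    - [0,0,0,0,0,0,-8.5]
    - [0,0,0,0,0,0,-8.5]
    - [0,0,0,0,0,0,-8.5]
    - [0,0,0,0,0,0,-8.5]
    - [0,0,0,0,0,0,-8.5]
    - [0,0,0,0,0,0,-8.5]
    - [0,0,0,0,0,0,-8.5]
    - [0,0,0,0,0,0,-8.5]

```text
clock: 1.2
position: [246.2, -574.4, 242.2]
ee_rot: [0.766, -0.643, -0.0, -0.0]
contact_force: [-0.5, -0.3, -0.1]
gripper_width: -0.2
```

Request:
servo_tool:
  rows:
    - [0,0,0,0,0,0,-8.5]
    - [0,0,0,0,0,0,-8.5]
    - [0,0,0,0,0,0,-8.5]
    - [0,0,0,0,0,0,-8.5]
    - [0,0,0,0,0,0,-8.5]
    - [0,0,0,0,0,0,-8.5]
    - [0,0,0,0,0,0,-8.5]
    - [0,0,0,0,0,0,-8.5]
    - [0,0,0,0,0,0,-8.5]
    - [0,0,0,0,0,0,-3.8]
    - [0,0,0,0,0,0,0]

```text
clock: 2.3
position: [246.1, -574.4, 242.2]
ee_rot: [1.0, -0.0, -0.0, -0.0]
contact_force: [0.8, 0.6, 0.6]
gripper_width: 0.2
```

```bash
python3 -c "
from h import *
s=read_state()
for k in s: print(k,np.round(s[k],4))"
```

```text
clock 2.3
joints [-9.0740e-01  3.8480e-01  7.8000e-03 -1.0000e-04 -1.1940e+00  2.4779e+00]
joint_vel [ 0.0017 -0.0004 -0.0011 -0.0005 -0.0011 -0.0497]
joint_efforts [ 1.80000e-03 -3.92184e+01  1.88648e+01  4.19210e+00 -9.00000e-04
  2.54200e-01]
position [ 246.1337 -574.3901  242.2068]
ee_rot [ 1.e+00 -2.e-04 -0.e+00 -1.e-04]
contact_force [0.8485 0.6079 0.5681]
wrist_torque [ 0.0152 -0.0104  0.0214]
gripper_width 0.2173
```

Request:
servo_tool:
  rows:
    - [0,1.62,-4.57,0,0,0,0]
    - [0,1.62,-4.57,0,0,0,0]
    - [0,1.62,-4.57,0,0,0,0]
    - [0,1.62,-4.57,0,0,0,0]
    - [0,1.62,-4.57,0,0,0,0]
    - [0,1.62,-4.57,0,0,0,0]
    - [0,1.62,-4.57,0,0,0,0]
    - [0,1.62,-4.57,0,0,0,0]
    - [0,1.62,-4.57,0,0,0,0]
    - [0,1.62,-4.57,0,0,0,0]
    - [0,1.62,-4.57,0,0,0,0]
    - [0,1.62,-4.57,0,0,0,0]

```text
clock: 3.5
position: [440.8, -24.0, 242.8]
ee_rot: [1.0, -0.001, 0.001, -0.0]
contact_force: [-0.0, -0.7, 0.4]
gripper_width: -0.1
```

Request:
servo_tool:
  rows:
    - [0,0,0,4,0,0,0]
    - [0,0,0,4,0,0,0]
    - [0,0,0,4,0,0,0]
    - [0,0,0,4,0,0,0]
    - [0,0,0,0,0,0,0]
    - [0,0,0,0,0,0,0]

```text
clock: 4.1
position: [441.1, -26.1, 82.8]
ee_rot: [1.0, -0.0, -0.0, 0.0]
contact_force: [-0.2, -0.4, -0.1]
gripper_width: 0.2
```

```bash
python3 - <<'E'
from h import *
d=crop("scene",205,180,200,150,4,"near"); s=read_state(); print(s["position"],s["ee_rot"],s["joints"].round(2),s["contact_force"])
tip=s["position"]-[0,0,11]; print("tip px in crop",(proj(d,tip)-[205,180])*4, "target",(proj(d,[473,-26,40])-[205,180])*4)
E
```

```text
[442.05279945 -25.83329445  83.85566696] [ 9.99999046e-01 -4.75999479e-05  1.37460593e-03 -1.29033253e-04] [ 0.31  0.28 -0.64  0.   -0.66  1.26] [-0.13836232 -0.07496646  0.41940929]
tip px in crop [454.43991766 167.23006494] target [433.35901514 244.61026933]
```

View pics/near.png

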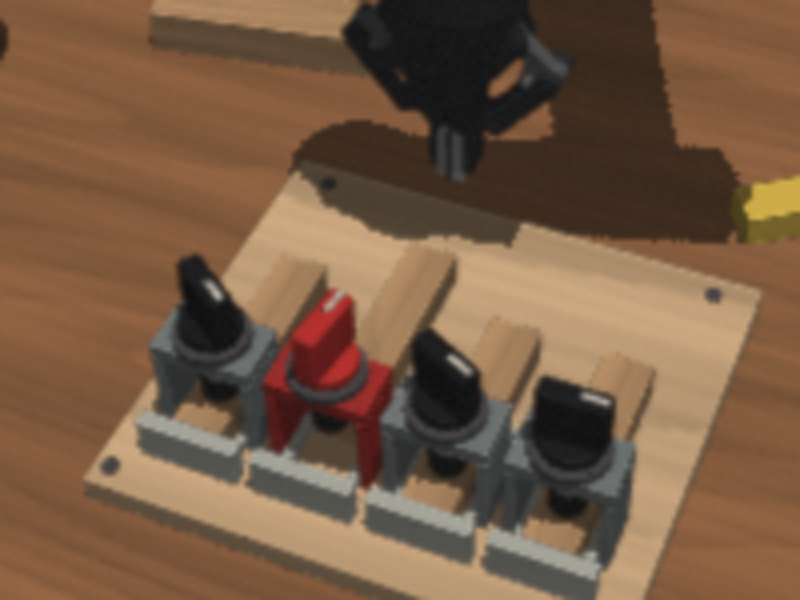

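The shut fingers hang at (452,178) in the crop, in line with the red bar's near end at (433,250). The bed fit agrees to about 2 mm. Now I'll lower and push.

Request:
servo_tool:
  rows:
    - [0,0,0,2.4,0,0,0]
    - [0,0,0,2.3,0,0,0]
    - [0,0,0,0,0,0,0]
    - [0,1,0,0,0,0,0]
    - [0,0.3,0,0,0,0,0]
    - [0,0.3,0,0,0,0,0]
    - [0,0.3,0,0,0,0,0]
    - [0,0.3,0,0,0,0,0]
    - [0,0.3,0,0,0,0,0]
    - [0,0.3,0,0,0,0,0]
    - [0,0.3,0,0,0,0,0]
    - [0,0,0,0,0,0,0]

```text
clock: 5.35
position: [472.2, -26.0, 35.3]
ee_rot: [1.0, -0.0, 0.0, -0.0]
contact_force: [-0.4, 0.8, -0.3]
gripper_width: -0.3
```

Request:
servo_tool:
  rows:
    - [0,0.2,0,0,0,0,0]
    - [0,0.2,0,0,0,0,0]
    - [0,0.2,0,0,0,0,0]
    - [0,0.2,0,0,0,0,0]
    - [0,0.2,0,0,0,0,0]
    - [0,0.2,0,0,0,0,0]
    - [0,0.2,0,0,0,0,0]
    - [0,0.2,0,0,0,0,0]
    - [0,0.1,0,0,0,0,0]
    - [0,0,0,0,0,0,0]

```text
clock: 6.35
position: [488.9, -26.0, 35.3]
ee_rot: [1.0, -0.0, 0.0, -0.0]
contact_force: [-0.4, -0.1, -0.0]
gripper_width: -0.2
```

```bash
python3 - <<'E'
from h import *
d=crop("top",300,160,80,120,5,"push1"); s=read_state(); print(s["position"],s["contact_force"])
E
```

```text
[488.79061367 -26.06499898  35.32481912] [0.08789924 0.23472925 0.54538166]
```

View pics/push1.png

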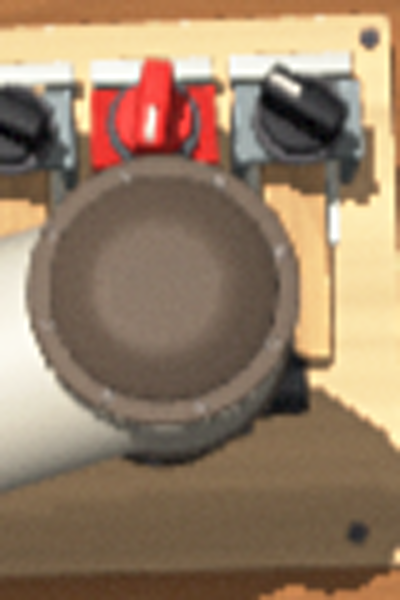

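The wrist hides the bar from the top camera, so I'll use force to find the stop.

Request:
servo_tool:
  rows:
    - [0,0.1,0,0,0,0,0]
    - [0,0.1,0,0,0,0,0]
    - [0,0.1,0,0,0,0,0]
    - [0,0.1,0,0,0,0,0]
    - [0,0.1,0,0,0,0,0]
    - [0,0,0,0,0,0,0]

```text
clock: 7.0
position: [493.9, -26.1, 35.3]
ee_rot: [1.0, -0.0, 0.0, -0.0]
contact_force: [0.7, -0.1, 0.7]
gripper_width: -0.1
```

Request:
servo_tool:
  rows:
    - [0,0.1,0,0,0,0,0]
    - [0,0.1,0,0,0,0,0]
    - [0,0,0,0,0,0,0]

```text
clock: 7.3
position: [496.0, -26.0, 35.3]
ee_rot: [1.0, -0.0, 0.0, -0.0]
contact_force: [-0.6, -0.0, 0.5]
gripper_width: 0.5
```

Request:
servo_tool:
  rows:
    - [0,0.05,0,0,0,0,0]
    - [0,0.05,0,0,0,0,0]
    - [0,0,0,0,0,0,0]

```text
clock: 7.6
position: [496.7, -26.1, 35.3]
ee_rot: [1.0, -0.0, 0.0, -0.0]
contact_force: [-0.6, 0.6, 0.3]
gripper_width: 0.1
```

Request:
servo_tool:
  rows:
    - [0,0.05,0,0,0,0,0]
    - [0,0.05,0,0,0,0,0]
    - [0,0,0,0,0,0,0]

```text
clock: 7.9
position: [497.8, -26.0, 35.3]
ee_rot: [1.0, -0.0, 0.0, -0.0]
contact_force: [-0.1, 0.1, 0.1]
gripper_width: -0.1
```

Request:
servo_tool:
  rows:
    - [0,0.05,0,0,0,0,0]
    - [0,0.05,0,0,0,0,0]
    - [0,0,0,0,0,0,0]

```text
clock: 8.2
position: [498.3, -26.2, 35.2]
ee_rot: [1.0, -0.0, -0.0, 0.0]
contact_force: [-1.3, 0.4, 0.6]
gripper_width: 0.2
```

Request:
servo_tool:
  rows:
    - [0,0.05,0,0,0,0,0]
    - [0,0.05,0,0,0,0,0]
    - [0,0,0,0,0,0,0]

```text
clock: 8.5
position: [498.3, -26.3, 35.1]
ee_rot: [1.0, -0.0, -0.001, 0.0]
contact_force: [-5.1, 1.5, 4.4]
gripper_width: -0.2
```

Request:
servo_tool:
  rows:
    - [0,0.05,0,0,0,0,0]
    - [0,0,0,0,0,0,0]

```text
clock: 8.7
position: [498.3, -26.3, 35.0]
ee_rot: [1.0, -0.0, -0.002, 0.0]
contact_force: [-6.1, 0.5, 4.7]
gripper_width: -0.1
```

The bar is home: the force rose to 6 N at TCP x = 498.3, and 498 was predicted. That puts the knob axis at x of about 609.3. Next I'll back off, rise and go over the knob with the jaws part open.

Request:
servo_tool:
  rows:
    - [0,-0.2,0,0,0,0,0]
    - [0,-1,0,0,0,0,0]
    - [0,-2,0,0,0,0,0]
    - [0,0,0,-4,0,0,0]
    - [0.4,0,0,-4.5,0,0,0]
    - [0.4,0,0,-4.5,0,0,0]
    - [0.4,0,0,-4.5,0,0,0]
    - [0.4,0,0,0,0,0,0]
    - [0.4,0,0,0,0,0,0]

```text
clock: 9.6
position: [468.6, -25.8, 211.5]
ee_rot: [1.0, -0.0, 0.002, -0.001]
contact_force: [-0.1, 0.5, 0.3]
gripper_width: 33.6
```

```bash
python3 - <<'E'
from h import *
d=crop("scene",225,200,180,140,4,"home"); s=read_state(); print(s["position"],s["contact_force"],s["wrist_torque"],s["gripper_width"])
print("home end px",(proj(d,[509,-26,40])-[225,200])*4)
t=get_image("top"); cv2.imwrite("pics/t2.png",t["image"][:,:,::-1])
im=t["image"].astype(int)[160:205,300:380]; m=(im[...,0]>130)&(im[...,1]<90)
E
```

```text
[467.75760838 -26.01995509 210.09694618] [-0.79129535 -0.63136804 -0.56611346] [ 0.02647374 -0.00534338 -0.01622333] 34.462963338446094
home end px [327.76611283 208.24768636]
```

View pics/home.png

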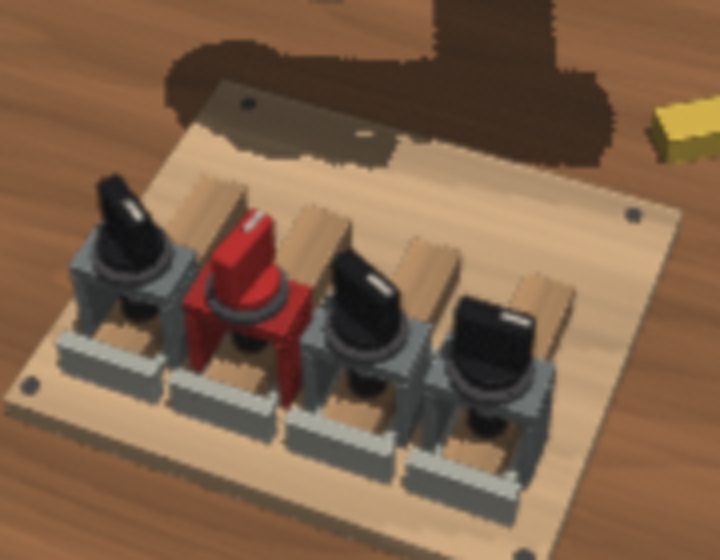

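The red bar's near end at (325,210) is now level with its neighbours' ends, so it is home. Now over the knob, turn about 5.5° to match it, and go down.

Request:
servo_tool:
  rows:
    - [0.4,3.5,0,0,0,0,0]
    - [0.4,3.5,0,0,0,0,0]
    - [0.4,3.5,0,0,0,0,0]
    - [0.4,3.6,0,0,0,0,0]
    - [0.4,0,0,0,0,0,5.5]
    - [0.4,0,0,3,0,0,0]
    - [0.4,0,0,3,0,0,0]
    - [0.4,0,0,2,0,0,0]
    - [0.4,0,0,0,0,0,0]
    - [0.4,0,0,0,0,0,0]

```text
clock: 10.7
position: [608.9, -26.3, 129.2]
ee_rot: [0.999, -0.048, -0.001, 0.001]
contact_force: [0.1, 0.4, 0.6]
gripper_width: 34.1
```

```bash
python3 - <<'E'
from h import *
d=crop("scene",225,200,180,140,4,"abv"); s=read_state(); print(s["position"],s["ee_rot"],s["joints"].round(2),s["contact_force"],s["wrist_torque"],s["gripper_width"])
E
```

```text
[609.63153622 -26.14713994 130.45963442] [ 9.98856112e-01 -4.78159233e-02  1.81786801e-04  2.68105652e-04] [ 0.22  0.46 -0.18  0.   -0.93  1.25] [ 0.10808864  0.26564619 -0.02565452] [ 0.01175022 -0.00602965  0.03222353] 34.42504982415905
```

View pics/abv.png

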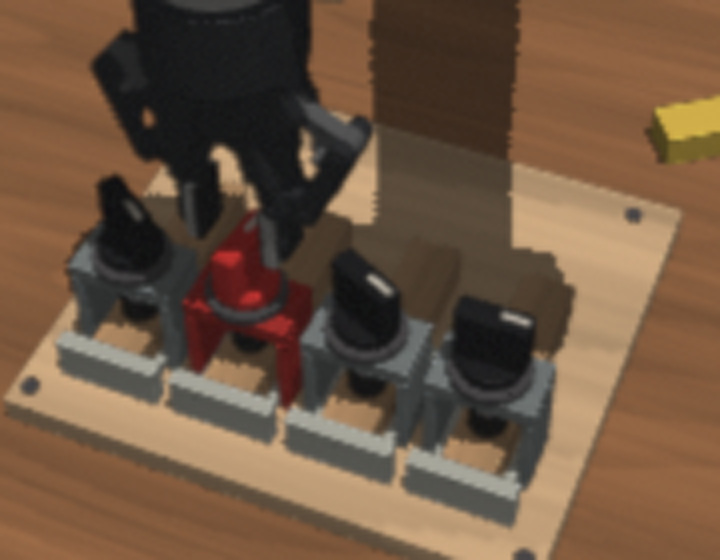

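Both fingers straddle the red grip: one at (200,215), the other at (283,245). The neighbours are clear. I'll go down to TCP z of about 112 for room over the neighbouring knobs, then close.

Request:
servo_tool:
  rows:
    - [0.4,0,0,0.9,0,0,0]
    - [0.4,0,0,0.8,0,0,0]
    - [0.4,0,0,0,0,0,0]
    - [0.25,0,0,0,0,0,0]
    - [0.1,0,0,0,0,0,0]
    - [0,0,0,0,0,0,0]
    - [0,0,0,0,0,0,0]
    - [0,0,0,0,0,0,0]
    - [0,0,0,0,0,0,0]

```text
clock: 11.65
position: [609.3, -26.0, 113.7]
ee_rot: [0.999, -0.048, 0.0, -0.0]
contact_force: [-0.1, 0.7, 2.3]
gripper_width: 12.7
```

```bash
cat > r.py <<'E'
from h import *
from scipy.spatial.transform import Rotation as R
s=read_state(); x=R.from_quat(s["ee_rot"]).as_matrix()[:,0]
print("t",round(s["clock"],2),"pos",s["position"].round(1),"cw",round(-np.degrees(np.arctan2(x[1],x[0])),2),"F",s["contact_force"].round(1),"T",s["wrist_torque"].round(3),"w",round(s["gripper_width"],1),"tau6",s["joint_efforts"][5].round(3),"j6",s["joints"][5].round(3))
E
python3 r.py
```

```text
t 11.65 pos [609.3 -26.  113.7] cw 5.49 F [-0.1  0.7  2.3] T [0.182 0.246 0.109] w 12.7 tau6 -0.121 j6 1.252
```

Request:
servo_tool:
  rows:
    - [0,0,0,0,0,0,3]
    - [0,0,0,0,0,0,3]
    - [0,0,0,0,0,0,3]
    - [0,0,0,0,0,0,3]

```text
clock: 12.05
position: [609.6, -26.2, 113.7]
ee_rot: [0.988, -0.153, 0.001, -0.0]
contact_force: [0.0, -0.0, 1.3]
gripper_width: 12.6
```

```bash
python3 r.py
```

```text
t 12.05 pos [609.6 -26.2 113.7] cw 17.59 F [ 0.  -0.   1.3] T [-0.001  0.028  0.18 ] w 12.6 tau6 0.144 j6 1.041
```

Request:
servo_tool:
  rows:
    - [0,0,0,0,0,0,3]
    - [0,0,0,0,0,0,3]
    - [0,0,0,0,0,0,3]
    - [0,0,0,0,0,0,3]

```text
clock: 12.45
position: [609.6, -26.2, 113.7]
ee_rot: [0.967, -0.255, 0.001, 0.0]
contact_force: [0.2, -0.5, 1.0]
gripper_width: 12.6
```

```bash
python3 r.py; sleep 0.2; python3 r.py
```

```text
t 12.45 pos [609.6 -26.2 113.7] cw 29.59 F [ 0.2 -0.5  1. ] T [-0.064  0.046  0.167] w 12.6 tau6 0.144 j6 0.832
t 12.45 pos [609.6 -26.2 113.7] cw 29.59 F [ 0.2 -0.5  1. ] T [-0.064  0.046  0.167] w 12.6 tau6 0.144 j6 0.832
```

Request:
servo_tool:
  rows:
    - [0,0,0,0,0,0,3]
    - [0,0,0,0,0,0,3]
    - [0,0,0,0,0,0,3]
    - [0,0,0,0,0,0,3]

```text
clock: 12.85
position: [609.5, -26.3, 113.8]
ee_rot: [0.935, -0.355, 0.001, -0.0]
contact_force: [-0.9, -0.3, 2.4]
gripper_width: 12.7
```

```bash
python3 r.py
```

```text
t 12.85 pos [609.5 -26.3 113.8] cw 41.59 F [-0.9 -0.3  2.4] T [-0.169 -0.004  0.22 ] w 12.7 tau6 0.144 j6 0.622
```

Request:
servo_tool:
  rows:
    - [0,0,0,0,0,0,3]
    - [0,0,0,0,0,0,3]
    - [0,0,0,0,0,0,3]
    - [0,0,0,0,0,0,3]

```text
clock: 13.25
position: [609.5, -26.3, 113.7]
ee_rot: [0.893, -0.451, 0.0, 0.0]
contact_force: [-0.9, -0.5, 2.4]
gripper_width: 12.6
```

```bash
python3 r.py
```

```text
t 13.25 pos [609.5 -26.3 113.7] cw 53.59 F [-0.9 -0.5  2.4] T [-0.182  0.122  0.233] w 12.6 tau6 0.144 j6 0.413
```

Request:
servo_tool:
  rows:
    - [0,0,0,0,0,0,3]
    - [0,0,0,0,0,0,3]
    - [0,0,0,0,0,0,3]
    - [0,0,0,0,0,0,3]

```text
clock: 13.65
position: [609.4, -26.4, 113.8]
ee_rot: [0.841, -0.542, 0.0, 0.0]
contact_force: [-0.3, -1.1, 1.9]
gripper_width: 12.6
```

```bash
python3 r.py
```

```text
t 13.65 pos [609.4 -26.4 113.8] cw 65.59 F [-0.3 -1.1  1.9] T [-0.187  0.166  0.22 ] w 12.6 tau6 0.144 j6 0.203
```

Request:
servo_tool:
  rows:
    - [0,0,0,0,0,0,3]
    - [0,0,0,0,0,0,3]

```text
clock: 13.85
position: [609.4, -26.4, 113.7]
ee_rot: [0.811, -0.585, 0.0, 0.0]
contact_force: [-0.5, -0.5, 1.5]
gripper_width: 12.5
```

```bash
python3 r.py
```

```text
t 13.85 pos [609.4 -26.4 113.7] cw 71.59 F [-0.5 -0.5  1.5] T [-0.276  0.151  0.125] w 12.5 tau6 0.144 j6 0.099
```

Request:
servo_tool:
  rows:
    - [0,0,0,0,0,0,3]
    - [0,0,0,0,0,0,3]
    - [0,0,0,0,0,0,3]
    - [0,0,0,0,0,0,3]

```text
clock: 14.25
position: [609.3, -26.4, 113.7]
ee_rot: [0.746, -0.666, 0.0, 0.0]
contact_force: [-0.6, -0.2, 2.3]
gripper_width: 12.6
```

```bash
python3 r.py
```

```text
t 14.25 pos [609.3 -26.4 113.7] cw 83.59 F [-0.6 -0.2  2.3] T [-0.196  0.22   0.212] w 12.6 tau6 0.131 j6 -0.111
```

Request:
servo_tool:
  rows:
    - [0,0,0,0,0,0,3]
    - [0,0,0,0,0,0,3]
    - [0,0,0,0,0,0,3]
    - [0,0,0,0,0,0,3]

```text
clock: 14.65
position: [609.2, -26.4, 113.7]
ee_rot: [-0.672, 0.741, -0.0, -0.0]
contact_force: [-0.4, 0.5, 2.3]
gripper_width: 12.7
```

```bash
python3 r.py
```

```text
t 14.65 pos [609.2 -26.4 113.7] cw 95.58 F [-0.4  0.5  2.3] T [-0.198  0.282  0.22 ] w 12.7 tau6 0.109 j6 -0.32
```

Request:
servo_tool:
  rows:
    - [0,0,0,0,0,0,3]
    - [0,0,0,0,0,0,3]
    - [0,0,0,0,0,0,3]
    - [0,0,0,0,0,0,3]

```text
clock: 15.05
position: [609.1, -26.4, 113.7]
ee_rot: [-0.591, 0.807, -0.0, -0.0]
contact_force: [-0.8, -0.9, 2.4]
gripper_width: 12.8
```

```bash
python3 r.py
```

```text
t 15.05 pos [609.1 -26.4 113.7] cw 107.58 F [-0.8 -0.9  2.4] T [-0.19   0.378  0.252] w 12.8 tau6 0.086 j6 -0.53
```

Request:
servo_tool:
  rows:
    - [0,0,0,0,0,0,3]
    - [0,0,0,0,0,0,3]

```text
clock: 15.25
position: [609.1, -26.4, 113.7]
ee_rot: [-0.548, 0.837, -0.0, -0.0]
contact_force: [-1.4, -0.1, 2.9]
gripper_width: 12.8
```

```bash
python3 r.py
```

```text
t 15.25 pos [609.1 -26.4 113.7] cw 113.57 F [-1.4 -0.1  2.9] T [-0.111  0.293  0.26 ] w 12.8 tau6 0.075 j6 -0.634
```

tau6 shows the touch clearly. It was flat at 0.144, then fell steadily, which puts the touch at about 76.6° of hand angle. At 113.6° the force is roughly 17–19 N. The target is about 137°.

Request:
servo_tool:
  rows:
    - [0,0,0,0,0,0,3]
    - [0,0,0,0,0,0,3]
    - [0,0,0,0,0,0,3]
    - [0,0,0,0,0,0,3]

```text
clock: 15.65
position: [609.0, -26.3, 113.7]
ee_rot: [-0.457, 0.889, -0.0, -0.0]
contact_force: [-1.2, 0.5, 4.0]
gripper_width: 12.9
```

```bash
python3 r.py
```

```text
t 15.65 pos [609.  -26.3 113.7] cw 125.57 F [-1.2  0.5  4. ] T [-0.055  0.473  0.279] w 12.9 tau6 0.052 j6 -0.844
```

Request:
servo_tool:
  rows:
    - [0,0,0,0,0,0,3]
    - [0,0,0,0,0,0,3]
    - [0,0,0,0,0,0,3]

```text
clock: 15.95
position: [609.0, -26.3, 113.7]
ee_rot: [-0.386, 0.922, -0.0, -0.0]
contact_force: [-1.6, -1.1, 3.4]
gripper_width: 12.8
```

```bash
python3 r.py
```

```text
t 15.95 pos [609.  -26.3 113.7] cw 134.57 F [-1.6 -1.1  3.4] T [-0.031  0.438  0.346] w 12.8 tau6 0.036 j6 -1.001
```

Request:
servo_tool:
  rows:
    - [0,0,0,0,0,0,2]
    - [0,0,0,0,0,0,0]
    - [0.2,0,0,0,0,0,0]
    - [0.3,0,0,0,0,0,0]
    - [0.35,0,0,0,0,0,0]
    - [0.35,0,0,0,0,0,0]
    - [0.35,0,0,-1,0,0,0]
    - [0.35,0,0,-3,0,0,0]
    - [0.35,0,0,-4,0,0,0]
    - [0.35,0,0,-4,0,0,0]
    - [0.35,0,0,0,0,0,0]
    - [0.35,0,0,0,0,0,0]

```text
clock: 17.15
position: [609.5, -25.9, 235.3]
ee_rot: [-0.37, 0.929, -0.0, 0.002]
contact_force: [-0.7, -0.3, -0.5]
gripper_width: 30.0
```

Request:
servo_tool:
  rows:
    - [0.35,4,-4,0,0,0,0]
    - [0.35,4,-2,0,0,0,0]
    - [0.35,4,-2,0,0,0,0]
    - [0.35,0,0,0,0,0,0]
    - [0.35,0,0,0,0,0,0]

```text
clock: 17.65
position: [576.3, -161.1, 232.1]
ee_rot: [-0.369, 0.929, 0.001, -0.001]
contact_force: [0.3, -0.3, 0.7]
gripper_width: 30.2
```

```bash
python3 r.py; python3 - <<'E'
from h import *
t=get_image("top")["image"];s=get_image("scene")["image"]
a=cv2.resize(t[155:280,250:390],None,fx=3,fy=3,interpolation=2);b=cv2.resize(s[215:340,225:360],None,fx=2.8,fy=3,interpolation=2)
cv2.imwrite("pics/fin.png",np.hstack([a,b])[:,:,::-1])
E
```

```text
t 17.65 pos [ 576.3 -161.1  232.1] cw 136.63 F [ 0.3 -0.3  0.7] T [ 0.015 -0.004  0.012] w 30.2 tau6 0.014 j6 -0.811
```

View pics/fin.png

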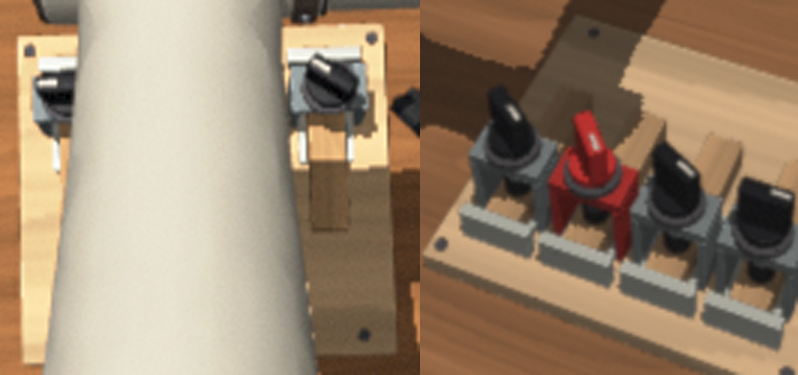

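The red knob's mark has gone round to the far-right side at (594,147), the bar's end is level with its neighbours', and the grey knobs look unchanged. One quick check of the knob angle before handing in.

```bash
python3 - <<'E'
from h import *
s=get_image("scene")
for a in (126,131,136,141,146):
    r=np.radians(180-a); 
    f=lambda L:((proj(s,[609+L*np.cos(r),-26+L*np.sin(r),124])-[225,215])*[2.8,3]+[420,0]).round(0)
    print(a,f(19),f(-19))
# mark centroid
im=s["image"][240:275,270:300].astype(int); m=(im.min(2)>130)
v,u=np.nonzero(m); print("mark px",u.mean()+270 if len(u) else None,v.mean()+240 if len(v) else None,len(u))
for a in(126,131,136,141,146):
    r=np.radians(180-a); print(a,proj(s,[609+13*np.cos(r),-26+13*np.sin(r),124]).round(1))
E
```

```text
126 [602. 148.] [575. 110.]
131 [599. 149.] [577. 109.]
136 [597. 150.] [579. 109.]
141 [595. 151.] [582. 108.]
146 [592. 151.] [584. 107.]
mark px 292.6 251.9 10
126 [288.3 262.3]
131 [287.8 262.5]
136 [287.2 262.7]
141 [286.6 262.9]
146 [286. 263.]
```

```bash
python3 -c "
from bench import *
print(job_done())"
```

```text
the job is handed in; nothing more can be done
None
```

I pushed the bar home, tightened the red knob to an estimated 28–31 N, released it and handed the job in at about 18 s on the clock.

- **Bar:** I pushed it with shut fingers until the force rose to about 6 N at TCP x = 498.3 mm, where 498 was predicted. The pictures before gripping the knob and after letting go show its near end level with the neighbouring bars.
- **Clamp:** The joint-6 effort was flat, then fell steadily from about 76.6° of hand angle, which I took as the touch. I stopped at 136.6°, about 1.05 rad further.
    - **By hand angle:** about 31 N on the bar.
    - **By torque change:** about 28 N. The two differ by about 10%, probably from a little twist in the pads; both stay well under 45 N.
- **After letting go:** The external force was near zero. By eye, the knob's direction in the last picture fits 136° to within about 5°. An automatic search for the knob's white mark picked up a different bright spot, so it gave no check.
- **Neighbours:** The grey knobs looked unchanged where I could see them. In the last top view the arm hid the red clamp and part of the jig. I did not check the glue bottle, hammer or offcut again at the end, but no move came near them.

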